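# Seat a half-inserted vial stopper on the guarded bench press

## Task

One of the two vials in the press's sliding shuttle still has its stopper standing proud. Push the shuttle along with a fingertip, against one of its black end knobs, until that vial stands under the ram with the shuttle hard against its stop; then reach down through the yellow-framed window of the guard, press the lever's paddle all the way down, keep it there for about a second so that the stopper is fully home, and let the lever come back up. The guard is interlocked: do not touch it or its frame. Do not touch the vials either, leave the lever alone until the vial is under the ram, lift nothing, and leave the other things on the bench where they are.

Things in the scene. Friction and masses are not known exactly. Their poses are not given: they have to be found in the camera images.
- press: Small blue-grey stoppering press, 190 x 180 mm base, fixed to the bench; origin on the bench top, x points from its front (paddle side) to its column at the back, y to its left, z up. The shuttle slides along its y.
- guard: Clear hood over the press, fixed. Its top is 130 mm above the bench and has an open window 70 mm (along x) by 90 mm (along y) with a yellow frame 12 mm wide round it; the hood is 118 mm wide along y in all, and its flat top runs from 47 mm in front of the origin to 120 mm behind it. Origin: centre of the window at its upper face; axes as the press.
- paddle (a point): Centre of the upper face of the lever's black rubber paddle, 30 mm (x) by 44 mm (y), straight below the middle of the window. It is 12 mm below the top of the guard with the lever up and goes down about 20 mm to the end of its travel. It springs back by itself; about 3 N at first, about 10 N near the end while it is seating a stopper.
- lever (a joint): Angle of the lever, rad: 0 is up (at rest), 0.171 is all the way down against its stop.
- ram_foot (a point): Centre of the underside of the steel ram (20 mm across) that the lever drives down 12 mm, at rest 4 mm above a raised stopper; 45 mm behind the paddle, above the middle of the shuttle's travel.
- shuttle (a joint): Position of the white two-nest shuttle along the press's y, m: -0.025 and +0.025 are its two end stops, each bringing one nest under the ram; the nests are 50 mm apart. It stays where it is left; about 2 N to move. It starts half-way, with a vial either side of the ram.
- knob_left (a point): Centre of the black upright push knob (20 mm diameter, 28 mm tall, on a thin stem; its top 118 mm above the bench) at the shuttle's +y end. Pushing its outer side moves the shuttle to -y.
- knob_right (a point): Centre of the like push knob at the shuttle's -y end. Pushing its outer side moves the shuttle to +y.
- vial_raised_centre (a point): Centre of the glass vial (22 mm diameter, 40 mm tall, loose in a nest 12 mm deep) whose brick-red stopper stands 8 mm proud of its lip; axes as the vial, z up.
- stopper (a joint): How far that stopper has been pressed in, m: 0 is half inserted (8 mm proud), 0.008 is fully home.
- vial_done_centre (a point): Centre of the second vial, the same but for its stopper, which is already fully home.
- tube_rack: Bystander: red microtube rack, 69 x 160 x 46 mm; origin under its centre.
- bench_timer: Bystander: white timer, 66 x 70 x 26 mm; origin under its centre.
- cold_block: Bystander: blue cooling rack, 78 x 115 x 30 mm; origin under its centre.
- bottle: Bystander: glass bottle with a blue cap, 48 mm across, 87 mm tall; origin under its centre.
- petri_dish: Bystander: closed petri dish, 91 mm across, 16 mm tall; origin under its centre.
- pipette: Bystander: white pipette lying on its side, 261 x 59 x 26 mm; origin under its centre.

How it is judged:
On the way, in this order (a step that is already met when the one before it is completed fails the run):
1. the vial with the raised stopper stands under the ram, the shuttle at its stop (horizontal distance between vial_raised_centre and ram_foot below 0.0035 m), for 0.2 s.
2. the lever is kept fully down and the stopper is home (value of joint lever above 0.155 rad and value of joint stopper above 0.007 m), for 0.5 s.
At the end, for the whole second after the job is handed in: The raised stopper is pressed in by at least 7 of its 8 mm, its vial stands upright in its nest within 4 mm of the ram's line, the other vial stands upright in its nest, and the lever is back up (within 0.03 rad) (value of joint stopper above 0.007 m and value of joint lever below 0.03 rad and horizontal distance between vial_raised_centre and ram_foot below 0.004 m and angle between each of vial_raised_centre, vial_done_centre's own z axis and vertical below 0.15 rad and height (world z) of each of vial_raised_centre, vial_done_centre below 0.042 m); the robot touches nothing.
It fails at once if the guard is touched (contact force between any of the fingers, the arm and guard above 0.3 N).
It fails at once if a vial is touched by the robot (contact force between any of the fingers, the arm and vial_raised above 0.3 N or contact force between any of the fingers, the arm and vial_done above 0.3 N).
It fails at once if a vial is lifted out of its nest (height (world z) of any of vial_raised_centre, vial_done_centre above 0.048 m).
It fails at once if the lever is pressed while the vial with the raised stopper is not under the ram (value of joint lever above 0.04 rad and horizontal distance between vial_raised_centre and ram_foot above 0.005 m).
It fails at once if another thing on the bench is moved by more than 30 mm (distance of any of tube_rack, bench_timer, cold_block, bottle, petri_dish, pipette from where it was at the start of the episode above 0.03 m).
It also fails if it takes over 48 s, if anything falls off the work surface, if the arm or the gripper's body presses on something with over 40 N, if the wrist force passes 120 N, or if a joint passes its speed limit or range.

## Robot

A 7-joint arm with a two-finger parallel gripper is mounted at the origin on a cart in front of the work surface, level with it; the furniture and walls round the work are solid. World frame = base frame: x ahead of the robot, y to its left, z up, the work surface at z = 0. Lengths are in m, angles in rad, forces in N, time in s.
With the tool pointing down it reaches from about 0.425 to 0.825 m from the base axis. Payload 3.6 kg.
Tool frame: the origin (TCP) lies on the centre line of the jaws, within the pads' length; the fingertips stand 19 mm ahead of it and the grasp point (between the pads) is the TCP; x points along the fingers, z is the direction in which the jaws open and shut, and the axes are right-handed (so a half turn about x gives the same grasp; the last joint's range is limited). The gripper opens to 93 mm and grips with 3 to 60 N. Pads are 15 mm wide; open, the fingers measure 128 mm over their backs; the gripper's body (75 mm by 188 mm) begins 65 mm behind the grasp point.
Start: joints at [-1.337, 0.615, -0.013, 1.423, 0.008, 1.103, -0.04], TCP at [0.168, 0.628, 0.238] pointing down, gripper open.
Joint ranges: [-3.12, 3.12], [-0.3, 2.06], [-1.34, 1.32], [0.26, 2.42], [-1.36, 4.5], [0.01, 1.98], [-2.84, 2.84]. Speed limits (rad/s): [2.79, 2.79, 3.14, 3.14, 3.14, 3.14, 3.14].

## Interface

Orientations are given as a 3x3 rotation matrix whose columns are the frame's x, y, z axes.
In Python, from workcell import env gives the robot as it stands.
- The arm moves only by the tool move_arm, never from a script. Its argument "series" is a list of rows, each an object with "slide": the shift along the world's x, y, z in mm, a list of three; "turn": the turn about the world's z in rad; "claw": the opening, from 0 (shut) to 1 (fully open). In form: [{"slide": [x, y, z], "turn": turn, "claw": claw}, ...]. A call has exactly 5 rows; each row is the pose to reach, as a shift and turn from the pose commanded when the call began; what a row does not reach only later rows make up. A row lasts 1/8 s, in which the tool goes at most 62.5 mm and 10.7 degrees, less where a joint would pass 70% of its speed; a pose out of reach is approached as far as the arm can. A call with a gripper value outside its range is refused whole. The fingers move at their own pace and stop on an object; "force" is the grip in N (left out, the last holds). Time passes only in rows, so rows that repeat a pose let the fingers close, or fill a call up. It gives the time, the measured TCP pose, the force and the opening at its end, in the units of the state.
- env.observe(): the state, without advancing time (a new reading comes with each control period).
- env.capture(name): name is "side" or "top"; returns a dict with "color" (480x640x3 uint8, red, green, blue), "camera_matrix" (3x3 intrinsics, pixels), "dist_coeffs" ([k1, k2, p1, p2, k3] as OpenCV has them; the pictures are not rectified), "cam_to_world" (4x4, takes a point from camera to world coordinates). Camera axes: x right, y down, z forward; pixel columns grow to the right and rows downward; lengths in m; the calibration is good to about 2 mm. A picture is of the moment at which its call begins. There is no depth.
- env.sign_off(): hands the job in, once; it reports no verdict.
The state is a dict: "time_s": time; "joint_pos": joint angles; "qd": joint speeds; "effort": joint torques, N m; "ee_pos": TCP position; "tcp_rot": TCP orientation; "force": force on the tool from outside, world axes, zero at the start; "ft_torque": the same for the moment, N m; "width": opening from 0.0 (shut) to 1.0 (fully open).
Only numpy, scipy, OpenCV 4.12 (cv2) and the standard library are available. Lean on these libraries where they do the work, as an engineer would, in place of code of your own. Each camera call takes 0.05 s, during which the arm holds its last target.

## Working session

There is one attempt and no reset: what is moved stays moved. The work goes in short steps, Python scripts to look and compute and a tool call to move; the robot and the scene stay as the last step left them, time stands still between calls to the robot, and variables do not carry over. Pictures are saved under pics/ and viewed, and the job is handed in when it is done.

Besides the shell and the picture viewer there is one more tool, called after "Emit:" as name(argument=value, ...) on one line, values as JSON. move_arm: Moves the arm, as the interface text tells. Its arguments: {"type":"object","properties":{"series":{"type":"array","items":{"type":"object","properties":{"slide":{"type":"array","items":{"type":"number"}},"turn":{"type":"number"},"claw":{"type":"number"}}}},"force":{"type":"number"}},"required":["series"]}

```bash
mkdir -p pics; ls
python3 - <<'E'
from workcell import env
import cv2,json
s=env.observe();print(s)
for n in("side","top"):
    c=env.capture(n);cv2.imwrite(f"pics/{n}0.png",c["color"][:,:,::-1])
    print(n,c["camera_matrix"],c["dist_coeffs"],c["cam_to_world"])
E
```

```text
pics
{'time_s': 0.0, 'joint_pos': array([-1.33647934,  0.61589578, -0.01259858,  1.4248732 ,  0.00811911,
        1.10340205, -0.04041879]), 'qd': array([ 0.00031652, -0.00090468, -0.00135907,  0.00119624, -0.00078602,
        0.00027932, -0.00036444]), 'effort': array([-1.85928648e-04, -4.58927751e+01,  2.08958583e-01, -1.65745121e+01,
       -6.10499899e-02,  2.04859633e-02,  2.21161508e-04]), 'ee_pos': array([0.1674305 , 0.62730458, 0.2365049 ]), 'tcp_rot': array([[-5.90450309e-04, -9.66190383e-01,  2.57829003e-01],
       [-2.45787361e-03,  2.57829672e-01,  9.66187259e-01],
       [-9.99996805e-01, -6.32255389e-05, -2.52700946e-03]]), 'force': array([-6.34770815e-01, -1.32983711e-04, -3.41333711e-02]), 'ft_torque': array([-0.00441722,  0.00624663,  0.03321536]), 'width': 0.9996076504299242}
side [[619.26018597   0.         316.98371779]
 [  0.         619.26018597 239.0415721 ]
 [  0.           0.           1.        ]] [0.02712438 0.         0.         0.         0.        ] [[-9.59416465e-01 -1.30895292e-01  2.49772837e-01  1.65359724e-01]
 [-2.81992572e-01  4.43812440e-01 -8.50594326e-01  1.42922158e+00]
 [ 4.86500304e-04 -8.86508286e-01 -4.62712462e-01  9.03595047e-01]
 [ 0.00000000e+00  0.00000000e+00  0.00000000e+00  1.00000000e+00]]
top [[582.41752632   0.         318.8273301 ]
 [  0.         582.41752632 241.84444557]
 [  0.           0.           1.        ]] [-0.17357367  0.          0.          0.          0.        ] [[ 0.07738394 -0.90228513  0.42413828 -0.13166006]
 [-0.9969823  -0.06740003  0.03851661 -0.07864713]
 [-0.00616603 -0.42583892 -0.90477798  1.57195843]
 [ 0.          0.          0.          1.        ]]
```

View pics/side0.png

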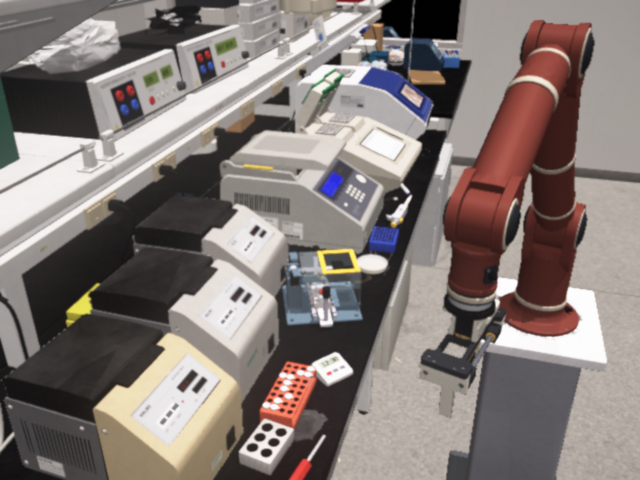

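View pics/top0.png

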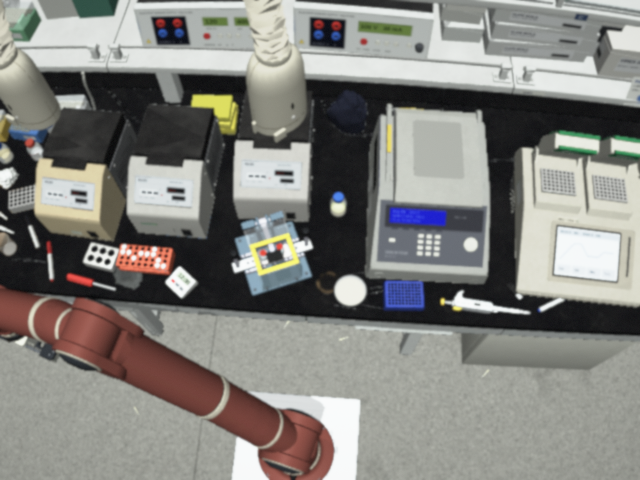

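Run:
```python
import cv2
a=cv2.imread("pics/top0.png")[200:305,215:330]
cv2.imwrite("pics/topz.png",cv2.resize(a,None,fx=6.5,fy=5.7,interpolation=cv2.INTER_CUBIC) if 0 else cv2.resize(a,None,fx=5.5,fy=5.5,interpolation=cv2.INTER_CUBIC))
a=cv2.imread("pics/side0.png")[235:335,270:390]
cv2.imwrite("pics/sidez.png",cv2.resize(a,None,fx=6,fy=6,interpolation=cv2.INTER_CUBIC))
```

```text
(no output)
```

View pics/topz.png

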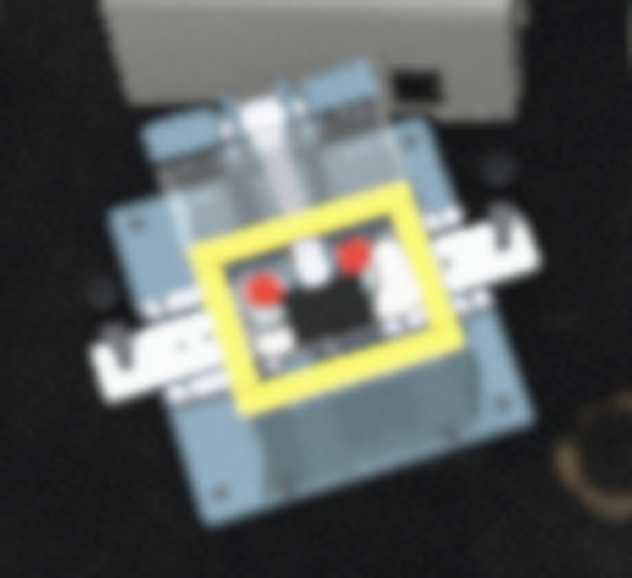

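View pics/sidez.png

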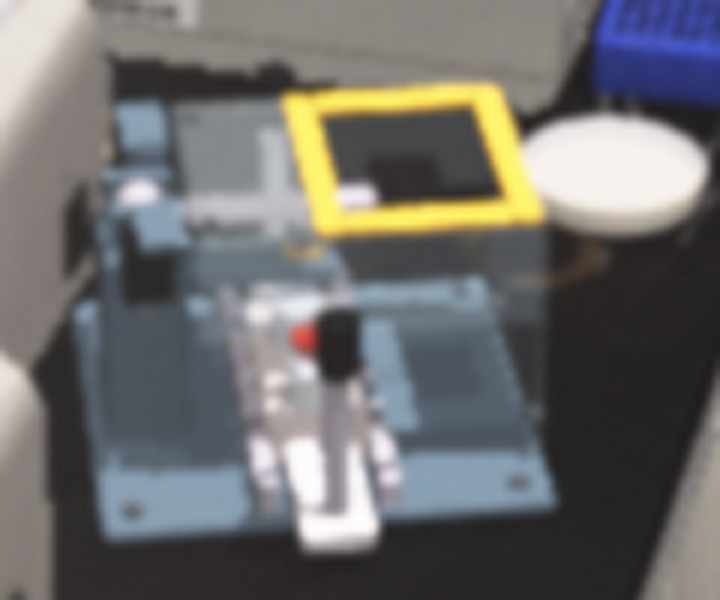

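```bash
cat > h.py <<'E'
import cv2,numpy as np
from scipy.optimize import least_squares
def proj(c,P):
    T=np.linalg.inv(c["cam_to_world"])
    r,_=cv2.Rodrigues(T[:3,:3])
    return cv2.projectPoints(np.asarray(P,float).reshape(-1,1,3),r,T[:3,3],c["camera_matrix"],c["dist_coeffs"])[0][:,0]
def back(c,uv,z):
    p=cv2.undistortPoints(np.array(uv,float).reshape(-1,1,2),c["camera_matrix"],c["dist_coeffs"])[:,0]
    d=np.c_[p,np.ones(len(p))]@c["cam_to_world"][:3,:3].T; o=c["cam_to_world"][:3,3]
    return o+d*((z-o[2])/d[:,2])[:,None]
def W(q,P):
    x,y,a=q[:3];P=np.asarray(P,float);c,s=np.cos(a),np.sin(a)
    return np.c_[x+c*P[:,0]-s*P[:,1],y+s*P[:,0]+c*P[:,1],P[:,2]]
E
python3 - <<'E'
from workcell import env
from h import *
hw={"top":lambda p:np.array(p)/5.5+[215,200]-.5+.5/5.5,"side":lambda p:np.array(p)/6+[270,235]-.5+.5/6}
pts={"top":[(190,245),(405,182),(465,345),(245,415),(222,265),(393,215),(432,330),(262,380)],
"side":[(322,237),(283,97),(497,83),(545,218),(342,207),(322,118),(470,108),(500,195)]}
# order: back-left, back-right, front-right, front-left
M=[(47,57),(47,-57),(-47,-57),(-47,57),(35,45),(35,-45),(-35,-45),(-35,45)]
M=np.array([(a/1000,b/1000,.13) for a,b in M])
C={n:env.capture(n) for n in hw}
for n in hw:
    uv=hw[n](pts[n]); 
    print(n,back(C[n],uv,.13).round(4).tolist())
    f=lambda q:(proj(C[n],W(q,M))-uv).ravel()
    r=least_squares(f,[.55,.1,.2]);print(r.x,np.degrees(r.x[2]),abs(r.fun).max())
    r4=least_squares(lambda q:(proj(C[n],W(q,M)+[0,0,q[3]])-uv).ravel(),[.55,.1,.2,0]);print(r4.x)
f=lambda q:np.r_[tuple((proj(C[n],W(q,M))-hw[n](pts[n])).ravel() for n in hw)]
r=least_squares(f,[.55,.1,.2]);print("both",r.x,r.fun.round(1))
E
```

```text
top [[0.5231, 0.1727, 0.13], [0.5659, 0.0691, 0.13], [0.4796, 0.0309, 0.13], [0.4346, 0.1343, 0.13], [0.5135, 0.1553, 0.13], [0.5472, 0.0733, 0.13], [0.4863, 0.0478, 0.13], [0.4536, 0.1281, 0.13]]
[0.50051018 0.10142278 0.40349754] 23.118705953455652 1.0636588513176264
[ 0.51072558  0.10433869  0.40341249 -0.02339912]
side [[0.5163, 0.1798, 0.13], [0.5649, 0.0706, 0.13], [0.4788, 0.0318, 0.13], [0.4329, 0.1393, 0.13], [0.515, 0.1543, 0.13], [0.5436, 0.0839, 0.13], [0.4847, 0.0572, 0.13], [0.4549, 0.1263, 0.13]]
[0.49899544 0.1051048  0.40854933] 23.40815229224383 1.7364366267519813
[ 0.5101429   0.0608145   0.40974025 -0.02606315]
both [0.49997636 0.10217944 0.40595948] [-0.3  0.8  0.3  0.1 -0.1  0.1 -0.7  0.1 -0.7 -0.3 -0.4 -0.9  0.3  0.3
 -0.7  1.2 -1.  -1.6 -0.  -0.4 -0.1 -0.1 -0.3 -0.7 -0.1  0.6 -1.4 -2.
  0.6 -1.9  1.6  0.9]
```

```bash
cat > fit.py <<'E'
from workcell import env
from h import *
from scipy.optimize import minimize
C={n:env.capture(n) for n in("top","side")}
box={"top":(240,225,310,285),"side":(305,240,370,285)}
O=np.array([(47,57),(47,-57),(-47,-57),(-47,57)])/1000;I=np.array([(35,45),(35,-45),(-35,-45),(-35,45)])/1000
Y={}
for n in C:
    x0,y0,x1,y1=box[n];im=C[n]["color"].astype(float)[y0:y1,x0:x1]
    m=np.minimum(im[...,0],im[...,1])-im[...,2];Y[n]=np.clip(m/np.percentile(m,98),0,1)
def ren(n,q,S=8):
    x0,y0,x1,y1=box[n]
    out=np.zeros(((y1-y0)*S,(x1-x0)*S),np.uint8)
    for k,P in((255,O),(0,I)):
        uv=proj(C[n],W(q,np.c_[P,np.full(4,.13)]))+.5-[x0,y0]
        cv2.fillPoly(out,[np.round((uv*S-.5)*16).astype(np.int32)],k,shift=4)
    r=cv2.resize(out,None,fx=1/S,fy=1/S,interpolation=cv2.INTER_AREA)/255.
    return cv2.GaussianBlur(r,(0,0),.7)
for ns in(("top",),("side",),("top","side")):
    b=minimize(lambda q:sum(((ren(n,q)-Y[n])**2).sum() for n in ns),[.5,.102,.406],method="Nelder-Mead",options=dict(initial_simplex=[[.5,.102,.406],[.505,.102,.406],[.5,.107,.406],[.5,.102,.44]],xatol=1e-5,fatol=1e-3))
    print(ns,b.x,b.fun)
E
python3 fit.py
```

```text
('top',) [0.50056739 0.10183841 0.40963575] 12.960867393352174
('side',) [0.49871978 0.10604128 0.39437371] 39.020794461956115
('top', 'side') [0.50030405 0.10293506 0.39850613] 66.89412702667106
```

Run:
```python
from workcell import env
from h import *
for n,q in(("top",(.5006,.1018,.405)),("side",(.4987,.106,.4))):
    c=env.capture(n);im=c["color"].astype(float)
    m=((im[...,0]-np.maximum(im[...,1],im[...,2]))>60).astype(np.uint8)
    bx={"top":(245,230,300,280),"side":(310,280,340,310)}[n]
    k,_,st,ce=cv2.connectedComponentsWithStats(m[bx[1]:bx[3],bx[0]:bx[2]])
    for i in range(1,k):print(n,ce[i]+[bx[0],bx[1]],st[i])
    for y in(.025,-.025):
        for z in(.06,.064,.068,.072,.076):print(y,z,proj(c,W(q,[(.045,y,z)])).round(1))
    # the z minimising distance along model line
    for y in(.05,-.05):
        for z in(.09,.104,.118,0.077): print("knob?",y,z,[proj(c,W(q,[(.045,np.sign(y)*a,z)])).round(1).tolist() for a in(.085,.095,.105)])
```

```text
top [278.97142857 246.11428571] [31 13  7  7 35]
top [262.60606061 252.51515152] [15 20  7  6 33]
0.025 0.06 [[262.8 252.4]]
0.025 0.064 [[262.7 251.8]]
0.025 0.068 [[262.5 251.2]]
0.025 0.072 [[262.4 250.6]]
0.025 0.076 [[262.3 250.1]]
-0.025 0.06 [[279.5 247.2]]
-0.025 0.064 [[279.4 246.6]]
-0.025 0.068 [[279.3 246. ]]
-0.025 0.072 [[279.2 245.5]]
-0.025 0.076 [[279.1 244.9]]
knob? 0.05 0.09 [[[241.3, 254.3]], [[237.8, 255.4]], [[234.4, 256.4]]]
knob? 0.05 0.104 [[[240.6, 252.3]], [[237.2, 253.3]], [[233.7, 254.4]]]
knob? 0.05 0.118 [[[240.0, 250.2]], [[236.5, 251.3]], [[233.0, 252.3]]]
knob? 0.05 0.077 [[[241.9, 256.2]], [[238.5, 257.2]], [[235.1, 258.3]]]
knob? -0.05 0.09 [[[299.1, 236.5]], [[302.4, 235.5]], [[305.8, 234.5]]]
knob? -0.05 0.104 [[[298.9, 234.4]], [[302.3, 233.3]], [[305.7, 232.3]]]
knob? -0.05 0.118 [[[298.7, 232.2]], [[302.1, 231.1]], [[305.5, 230.1]]]
knob? -0.05 0.077 [[[299.2, 238.5]], [[302.6, 237.5]], [[305.9, 236.5]]]
side [320.5        290.71428571] [ 9  9  4  4 14]
0.025 0.06 [[321.3 290.6]]
0.025 0.064 [[321.3 289.2]]
0.025 0.068 [[321.4 287.9]]
0.025 0.072 [[321.4 286.5]]
0.025 0.076 [[321.4 285.2]]
-0.025 0.06 [[319.  280.3]]
-0.025 0.064 [[319. 279.]]
-0.025 0.068 [[319.  277.7]]
-0.025 0.072 [[319.  276.4]]
-0.025 0.076 [[319.1 275.1]]
knob? 0.05 0.09 [[[324.3, 293.3]], [[324.9, 295.5]], [[325.4, 297.7]]]
knob? 0.05 0.104 [[[324.4, 288.4]], [[324.9, 290.6]], [[325.4, 292.8]]]
knob? 0.05 0.118 [[[324.4, 283.4]], [[324.9, 285.6]], [[325.5, 287.8]]]
knob? 0.05 0.077 [[[324.3, 297.8]], [[324.8, 300.0]], [[325.3, 302.3]]]
knob? -0.05 0.09 [[[316.4, 259.1]], [[316.0, 257.3]], [[315.6, 255.5]]]
knob? -0.05 0.104 [[[316.4, 254.5]], [[316.0, 252.7]], [[315.6, 250.9]]]
knob? -0.05 0.118 [[[316.4, 249.9]], [[316.0, 248.1]], [[315.6, 246.4]]]
knob? -0.05 0.077 [[[316.4, 263.3]], [[316.0, 261.5]], [[315.6, 259.7]]]
```

Run:
```python
import cv2
a=cv2.imread("pics/top0.png")[230:275,250:300]
cv2.imwrite("pics/topz2.png",cv2.resize(a,None,fx=13,fy=13,interpolation=cv2.INTER_NEAREST))
a=cv2.imread("pics/side0.png")[262:302,300:350]
cv2.imwrite("pics/sidez2.png",cv2.resize(a,None,fx=14,fy=14,interpolation=cv2.INTER_NEAREST))
```

```text
(no output)
```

View pics/topz2.png

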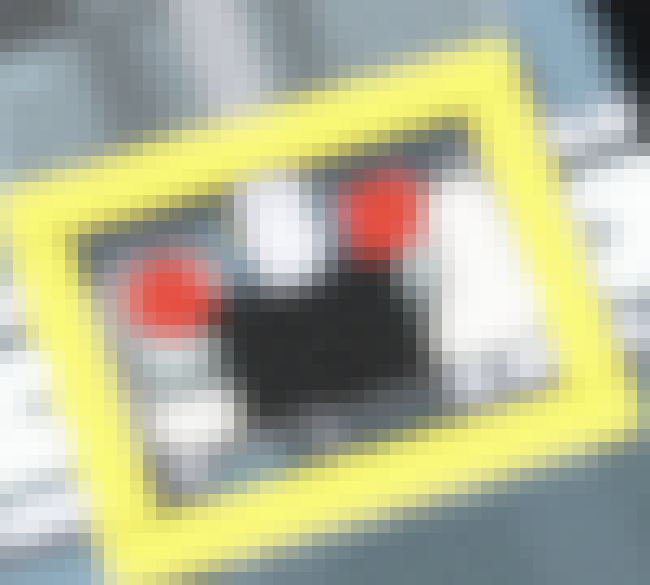

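View pics/sidez2.png

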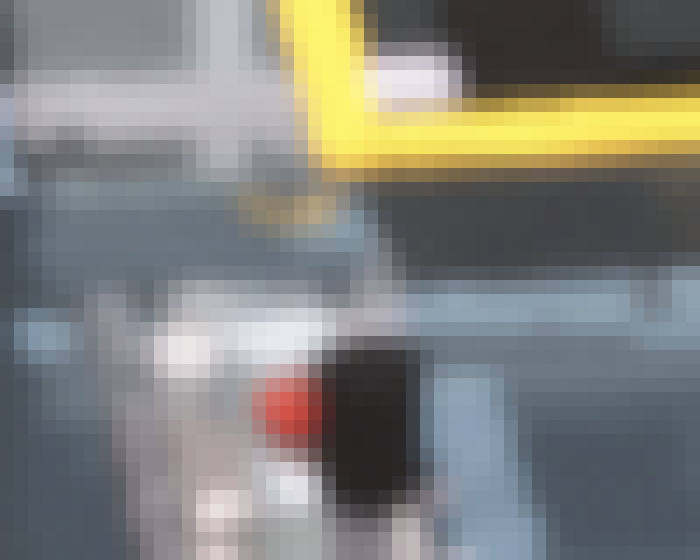

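Run:
```python
from workcell import env
from h import *
c=env.capture("top")
uv=[(238,218),(310,222),(300,140),(198,238),(130,232),(118,240),(338,215),(338,195),(310,222)]
for z in(0,.1,.2):print(z,back(c,uv,z)[:,:2].round(3).tolist())
q=(.4997,.104,.405)
print(W(q,[(0,0,0),(.045,-.104,.1),(.045,-.114,.1),(.045,-.145,.1),(.045,-.165,.1),(.045,.0,.1)]).round(4))
c=env.capture("side")
print(back(c,[(288,262),(285,300),(375,265)],0.0).round(3))
```

```text
0 [[0.667, 0.241], [0.67, 0.02], [0.968, 0.078], [0.591, 0.353], [0.595, 0.569], [0.566, 0.602], [0.7, -0.063], [0.77, -0.059], [0.67, 0.02]]
0.1 [[0.616, 0.221], [0.619, 0.014], [0.898, 0.068], [0.545, 0.326], [0.549, 0.528], [0.521, 0.558], [0.647, -0.064], [0.713, -0.06], [0.619, 0.014]]
0.2 [[0.566, 0.2], [0.568, 0.008], [0.828, 0.058], [0.499, 0.298], [0.503, 0.487], [0.477, 0.515], [0.594, -0.065], [0.655, -0.061], [0.568, 0.008]]
[[ 0.4997  0.104   0.    ]
 [ 0.582   0.0261  0.1   ]
 [ 0.586   0.017   0.1   ]
 [ 0.5982 -0.0115  0.1   ]
 [ 0.6061 -0.0299  0.1   ]
 [ 0.5411  0.1217  0.1   ]]
[[ 0.694 -0.068  0.   ]
 [ 0.636  0.127  0.   ]
 [ 0.445 -0.123  0.   ]]
```

Emit:
move_arm(series=[{"slide": [15,-25,20],"turn": 0.13,"claw": 0},{"slide": [45,-70,40],"turn": 0.27,"claw": 0},{"slide": [75,-115,60],"turn": 0.4,"claw": 0},{"slide": [105,-160,60],"turn": 0.53,"claw": 0},{"slide": [140,-210,60],"turn": 0.66,"claw": 0}], force=20)

```text
time_s: 1.12
ee_pos: [0.3083, 0.4169, 0.2983]
tcp_rot: [[0.001, -0.919, -0.394], [0.001, -0.394, 0.919], [-1.0, -0.001, 0.001]]
force: [0.9, 0.2, 0.1]
width: 0.509
```

Emit:
move_arm(series=[{"slide": [30,-45,0],"turn": 0,"claw": 0},{"slide": [65,-95,0],"turn": 0,"claw": 0},{"slide": [95,-145,0],"turn": 0,"claw": 0},{"slide": [130,-195,0],"turn": 0,"claw": 0},{"slide": [160,-240,0],"turn": 0,"claw": 0}])

```text
time_s: 1.75
ee_pos: [0.4688, 0.1759, 0.298]
tcp_rot: [[0.001, -0.922, -0.388], [0.0, -0.388, 0.922], [-1.0, -0.001, -0.0]]
force: [0.9, 0.9, 1.3]
width: 0.01
```

Emit:
move_arm(series=[{"slide": [30,-45,0],"turn": 0,"claw": 0},{"slide": [65,-95,0],"turn": 0,"claw": 0},{"slide": [95,-145,0],"turn": 0,"claw": 0},{"slide": [125,-185,-20],"turn": 0,"claw": 0},{"slide": [140,-210,-40],"turn": 0,"claw": 0}])

```text
time_s: 2.38
ee_pos: [0.6089, -0.0352, 0.2572]
tcp_rot: [[0.001, -0.923, -0.386], [-0.001, -0.386, 0.923], [-1.0, -0.001, -0.002]]
force: [-0.2, 1.1, 0.2]
width: 0.003
```

Take a look to check the fingertip against the knob.

```bash
cat > look.py <<'E'
import sys
from workcell import env
from h import *
t=sys.argv[1]
b={"top":(220,180,340,290),"side":(265,170,385,300)}
s=env.observe();tip=s["ee_pos"]+.019*s["tcp_rot"][:,0]
print(s["time_s"],s["ee_pos"].round(4),s["force"].round(2),"tip",tip.round(4))
for n in b:
    c=env.capture(n);x0,y0,x1,y1=b[n];im=c["color"][y0:y1,x0:x1,::-1]
    im=cv2.resize(im,None,fx=4.6,fy=4.6,interpolation=cv2.INTER_CUBIC)
    print(n,"tip at px",proj(c,[tip]).round(1), (( proj(c,[tip])-[x0,y0]+.5)*4.6).round(0))
    cv2.imwrite(f"pics/{n}_{t}.png",im)
E
python3 look.py a
```

```text
2.375 [ 0.6089 -0.0352  0.2572] [-0.24  1.1   0.19] tip [ 0.6089 -0.0353  0.2382]
top tip at px [[327.3 202.4]] [[496. 105.]]
side tip at px [[312.2 195.1]] [[219. 118.]]
```

View pics/top_a.png

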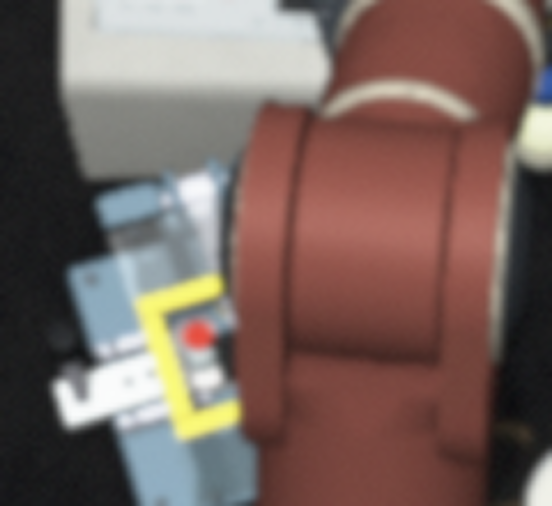

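View pics/side_a.png

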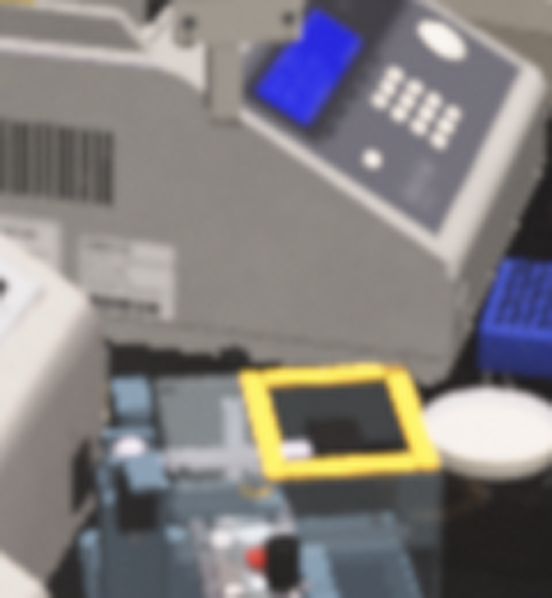

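Emit:
move_arm(series=[{"slide": [-1,2,-30],"turn": 0,"claw": 0},{"slide": [-2,4,-65],"turn": 0,"claw": 0},{"slide": [-3,6,-100],"turn": 0,"claw": 0},{"slide": [-4,9,-130],"turn": 0,"claw": 0},{"slide": [-4,9,-138],"turn": 0,"claw": 0}])

```text
time_s: 3.1
ee_pos: [0.6024, -0.0211, 0.1186]
tcp_rot: [[-0.003, -0.92, -0.391], [0.001, -0.391, 0.92], [-1.0, 0.002, 0.002]]
force: [-0.1, -0.0, -0.2]
width: 0.007
```

```bash
python3 look.py b; python3 -c "
import numpy as np
from workcell import env
p=env.observe()['ee_pos'];d=p[:2]-[.5005,.103];print(d@[.919,.394],d@[-.394,.919])"
```

```text
3.1 [ 0.6024 -0.0211  0.1186] [-0.06 -0.01 -0.18] tip [ 0.6023 -0.021   0.0996]
top tip at px [[321.8 228. ]] [[471. 223.]]
side tip at px [[313.1 243.3]] [[224. 340.]]
0.04538937907467597 -0.1555697637207008
```

View pics/side_b.png

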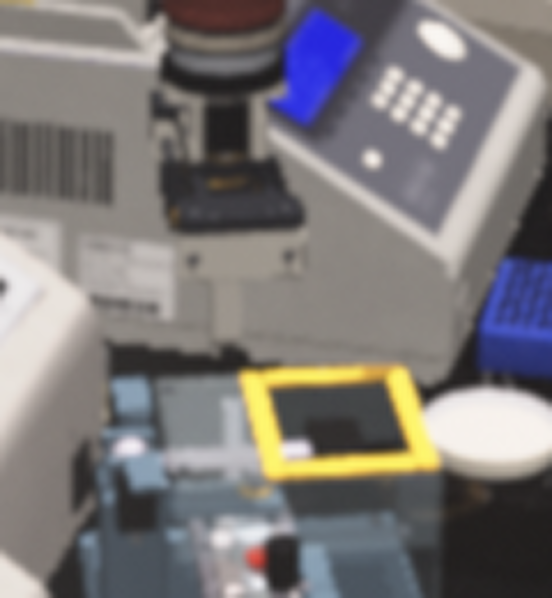

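Emit:
move_arm(series=[{"slide": [-3,7,0],"turn": 0,"claw": 0},{"slide": [-6,14,0],"turn": 0,"claw": 0},{"slide": [-8.5,20,0],"turn": 0,"claw": 0},{"slide": [-11,25.5,0],"turn": 0,"claw": 0},{"slide": [-13,30.5,0],"turn": 0,"claw": 0}])

```text
time_s: 3.82
ee_pos: [0.5913, 0.0069, 0.1203]
tcp_rot: [[0.002, -0.922, -0.388], [-0.001, -0.388, 0.922], [-1.0, -0.002, -0.002]]
force: [1.6, -1.3, 2.1]
width: 0.003
```

Emit:
move_arm(series=[{"slide": [-1.5,3.5,0],"turn": 0,"claw": 0},{"slide": [-3,7,0],"turn": 0,"claw": 0},{"slide": [-4,9.5,0],"turn": 0,"claw": 0},{"slide": [-5,12,0],"turn": 0,"claw": 0},{"slide": [-5.5,13,0],"turn": 0,"claw": 0}])

```text
time_s: 4.45
ee_pos: [0.5851, 0.0207, 0.1196]
tcp_rot: [[0.0, -0.921, -0.389], [0.0, -0.389, 0.921], [-1.0, -0.0, 0.0]]
force: [0.8, -1.9, 1.5]
width: 0.005
```

```bash
python3 look.py c; python3 -c "
import numpy as np
from workcell import env
p=env.observe()['ee_pos'];d=p[:2]-[.5005,.103];print(d@[.919,.394],d@[-.394,.919])"
```

```text
4.45 [0.5851 0.0207 0.1196] [ 0.77 -1.93  1.52] tip [0.5851 0.0207 0.1006]
top tip at px [[306.5 232.3]] [[400. 243.]]
side tip at px [[314.8 250.8]] [[231. 374.]]
0.04522622031733441 -0.10883216017960264
```

View pics/side_c.png

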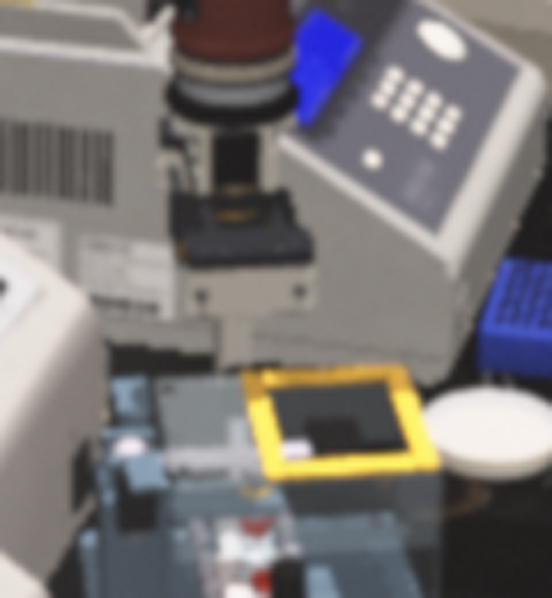

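View pics/top_c.png

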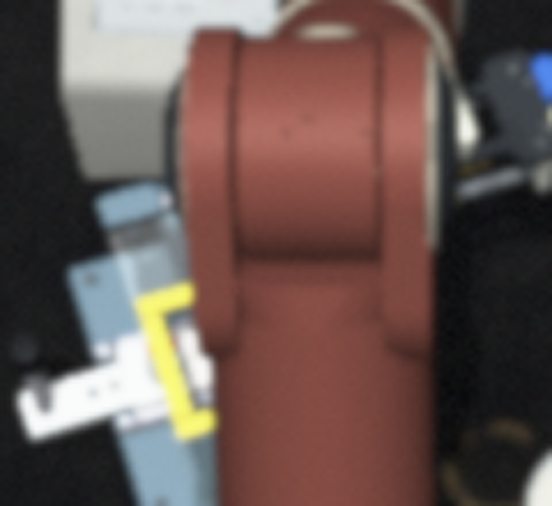

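Emit:
move_arm(series=[{"slide": [-0.4,1,0],"turn": 0,"claw": 0},{"slide": [-0.8,2,0],"turn": 0,"claw": 0},{"slide": [-1.2,3,0],"turn": 0,"claw": 0},{"slide": [-1.6,4,0],"turn": 0,"claw": 0},{"slide": [-1.6,4,0],"turn": 0,"claw": 0}])

```text
time_s: 5.18
ee_pos: [0.5844, 0.022, 0.1197]
tcp_rot: [[0.002, -0.922, -0.387], [-0.003, -0.387, 0.922], [-1.0, -0.001, -0.004]]
force: [4.1, -5.5, -0.1]
width: 0.003
```

Emit:
move_arm(series=[{"slide": [-0.6,1.5,0],"turn": 0,"claw": 0},{"slide": [-1.2,3,0],"turn": 0,"claw": 0},{"slide": [-1.2,3,0],"turn": 0,"claw": 0},{"slide": [-1.2,3,0],"turn": 0,"claw": 0},{"slide": [-1.2,3,0],"turn": 0,"claw": 0}])

```text
time_s: 5.8
ee_pos: [0.5843, 0.0221, 0.1198]
tcp_rot: [[0.004, -0.923, -0.385], [-0.007, -0.385, 0.923], [-1.0, -0.002, -0.008]]
force: [4.9, -8.8, -0.3]
width: 0.003
```

Emit:
move_arm(series=[{"slide": [5,-12,0],"turn": 0,"claw": 0},{"slide": [10,-24,0],"turn": 0,"claw": 0},{"slide": [13,-30,20],"turn": 0,"claw": 0},{"slide": [13,-30,60],"turn": 0,"claw": 0},{"slide": [13,-30,90],"turn": 0,"claw": 0}])

```text
time_s: 6.42
ee_pos: [0.595, -0.0019, 0.2106]
tcp_rot: [[-0.001, -0.921, -0.389], [0.001, -0.389, 0.921], [-1.0, 0.0, 0.002]]
force: [-0.4, 0.7, -0.1]
width: 0.007
```

```bash
python3 look.py d
```

```text
6.425 [ 0.595  -0.0019  0.2106] [-0.38  0.74 -0.06] tip [ 0.595  -0.0019  0.1916]
top tip at px [[314.4 214.6]] [[437. 161.]]
side tip at px [[313.6 216.5]] [[226. 216.]]
```

View pics/side_d.png

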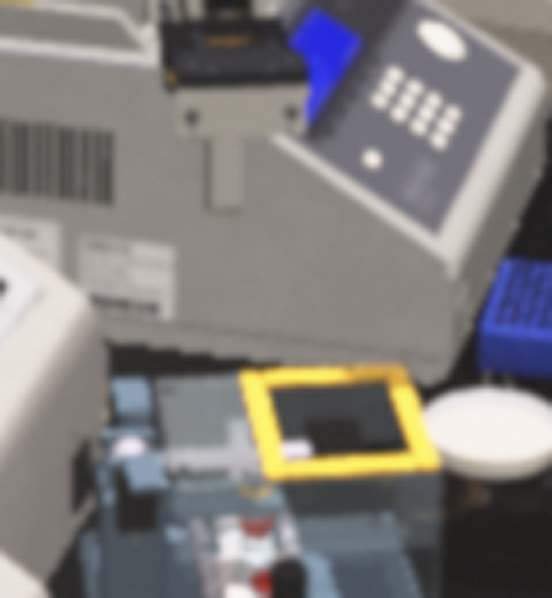

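View pics/top_d.png

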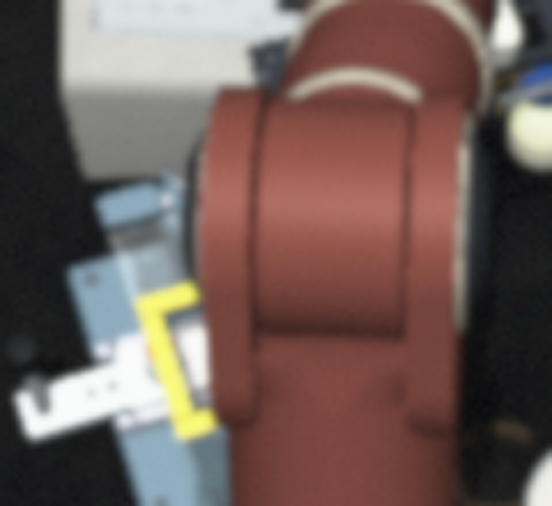

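Emit:
move_arm(series=[{"slide": [-20,22,0],"turn": 0,"claw": 0},{"slide": [-45,50,0],"turn": 0,"claw": 0},{"slide": [-70,78,0],"turn": 0,"claw": 0},{"slide": [-88,98,0],"turn": 0,"claw": 0},{"slide": [-95,105,0],"turn": 0,"claw": 0}])

```text
time_s: 7.15
ee_pos: [0.4984, 0.1041, 0.2086]
tcp_rot: [[-0.003, -0.92, -0.392], [0.001, -0.392, 0.92], [-1.0, 0.003, 0.002]]
force: [-0.3, -1.3, 0.5]
width: 0.007
```

```bash
python3 look.py e
```

```text
7.15 [0.4984 0.1041 0.2086] [-0.27 -1.33  0.51] tip [0.4983 0.1042 0.1896]
top tip at px [[271.2 244.9]] [[238. 301.]]
side tip at px [[338.6 239.5]] [[341. 322.]]
```

View pics/side_e.png

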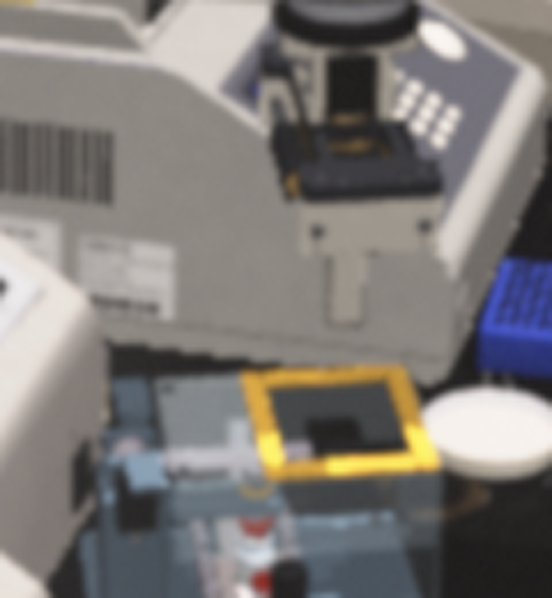

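Emit:
move_arm(series=[{"slide": [1,-1,-15],"turn": 0,"claw": 0},{"slide": [1,-1,-32],"turn": 0,"claw": 0},{"slide": [1,-1,-46],"turn": 0,"claw": 0},{"slide": [1,-1,-52],"turn": 0,"claw": 0},{"slide": [1,-1,-52],"turn": 0,"claw": 0}])

```text
time_s: 7.88
ee_pos: [0.5013, 0.1012, 0.1571]
tcp_rot: [[-0.001, -0.922, -0.388], [-0.0, -0.388, 0.922], [-1.0, 0.001, -0.0]]
force: [0.2, -0.1, -0.0]
width: 0.006
```

```bash
python3 look.py f
```

```text
7.875 [0.5013 0.1012 0.1571] [ 0.2  -0.05 -0.02] tip [0.5013 0.1011 0.1381]
top tip at px [[273.9 252. ]] [[250. 333.]]
side tip at px [[337.5 256.9]] [[336. 402.]]
```

View pics/side_f.png

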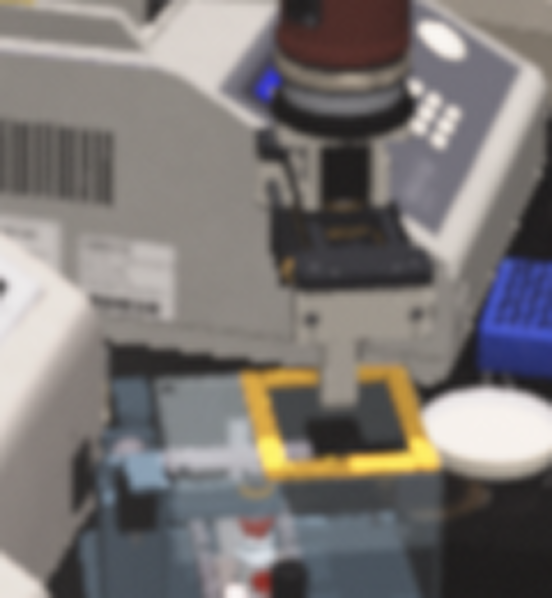

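Emit:
move_arm(series=[{"slide": [0,1,-8],"turn": 0,"claw": 0},{"slide": [0,1,-14],"turn": 0,"claw": 0},{"slide": [0,1,-20],"turn": 0,"claw": 0},{"slide": [0,1,-25],"turn": 0,"claw": 0},{"slide": [0,1,-30],"turn": 0,"claw": 0}])

```text
time_s: 8.6
ee_pos: [0.5008, 0.1024, 0.1278]
tcp_rot: [[-0.001, -0.921, -0.389], [-0.0, -0.389, 0.921], [-1.0, 0.001, 0.0]]
force: [-2.5, -0.5, 8.0]
width: 0.007
```

Emit:
move_arm(series=[{"slide": [0,0,-4],"turn": 0,"claw": 0},{"slide": [0,0,-8],"turn": 0,"claw": 0},{"slide": [0,0,-11],"turn": 0,"claw": 0},{"slide": [0,0,-13],"turn": 0,"claw": 0},{"slide": [0,0,-14],"turn": 0,"claw": 0}])

```text
time_s: 9.22
ee_pos: [0.5013, 0.1026, 0.1175]
tcp_rot: [[0.001, -0.921, -0.389], [0.0, -0.389, 0.921], [-1.0, -0.001, -0.0]]
force: [-9.2, -1.2, 33.6]
width: 0.007
```

Emit:
move_arm(series=[{"slide": [0,0,0],"turn": 0,"claw": 0},{"slide": [0,0,0],"turn": 0,"claw": 0},{"slide": [0,0,0],"turn": 0,"claw": 0},{"slide": [0,0,0],"turn": 0,"claw": 0},{"slide": [0,0,0],"turn": 0,"claw": 0}])

```text
time_s: 9.85
ee_pos: [0.5013, 0.1025, 0.1176]
tcp_rot: [[0.001, -0.921, -0.389], [0.0, -0.389, 0.921], [-1.0, -0.001, -0.0]]
force: [-8.3, -2.2, 29.8]
width: -0.001
```

Emit:
move_arm(series=[{"slide": [0,0,0],"turn": 0,"claw": 0},{"slide": [0,0,0],"turn": 0,"claw": 0},{"slide": [0,0,0],"turn": 0,"claw": 0},{"slide": [0,0,0],"turn": 0,"claw": 0},{"slide": [0,0,0],"turn": 0,"claw": 0}])

```text
time_s: 10.48
ee_pos: [0.5012, 0.1025, 0.1176]
tcp_rot: [[0.001, -0.921, -0.389], [0.0, -0.389, 0.921], [-1.0, -0.001, -0.0]]
force: [-9.6, -2.0, 29.2]
width: 0.008
```

```bash
python3 look.py g
```

```text
10.475 [0.5012 0.1025 0.1176] [-9.6  -2.03 29.15] tip [0.5013 0.1025 0.0986]
top tip at px [[274.5 257.8]] [[253. 360.]]
side tip at px [[337.1 270.7]] [[334. 465.]]
```

View pics/side_g.png

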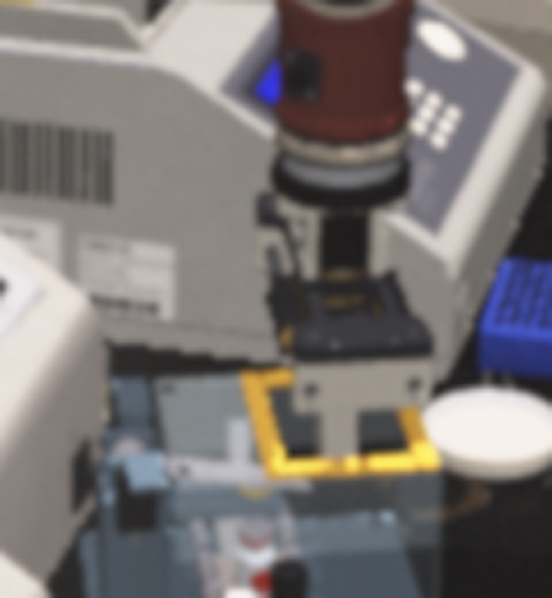

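Emit:
move_arm(series=[{"slide": [0,0,5],"turn": 0,"claw": 0},{"slide": [0,0,14],"turn": 0,"claw": 0},{"slide": [0,0,28],"turn": 0,"claw": 0},{"slide": [0,0,50],"turn": 0,"claw": 0},{"slide": [0,0,80],"turn": 0,"claw": 0}])

```text
time_s: 11.2
ee_pos: [0.5012, 0.1025, 0.1941]
tcp_rot: [[-0.001, -0.921, -0.389], [-0.0, -0.389, 0.921], [-1.0, 0.001, 0.0]]
force: [0.5, 0.7, -0.0]
width: 0.006
```

Emit:
move_arm(series=[{"slide": [0,0,40],"turn": 0,"claw": 0},{"slide": [-5,40,60],"turn": 0,"claw": 0},{"slide": [-30,90,60],"turn": 0,"claw": 0},{"slide": [-60,140,60],"turn": 0,"claw": 0},{"slide": [-90,190,60],"turn": 0,"claw": 0}])

```text
time_s: 11.82
ee_pos: [0.4107, 0.2941, 0.2541]
tcp_rot: [[0.001, -0.922, -0.388], [0.001, -0.388, 0.922], [-1.0, -0.001, 0.0]]
force: [-0.6, 0.1, -0.0]
width: 0.006
```

Emit:
move_arm(series=[{"slide": [-25,40,0],"turn": 0,"claw": 0},{"slide": [-50,80,0],"turn": 0,"claw": 0},{"slide": [-65,110,0],"turn": 0,"claw": 0},{"slide": [-75,120,0],"turn": 0,"claw": 0},{"slide": [-75,120,0],"turn": 0,"claw": 0}])

```text
time_s: 12.45
ee_pos: [0.336, 0.4124, 0.2536]
tcp_rot: [[-0.0, -0.921, -0.39], [-0.001, -0.39, 0.921], [-1.0, 0.0, -0.001]]
force: [-0.1, 0.6, 0.8]
width: 0.006
```

```bash
python3 look.py h
```

```text
12.45 [0.336  0.4124 0.2536] [-0.12  0.57  0.84] tip [0.336  0.4124 0.2346]
top tip at px [[140.5 287.7]] [[-364.  498.]]
side tip at px [[379.5 299.9]] [[529. 600.]]
```

View pics/side_h.png

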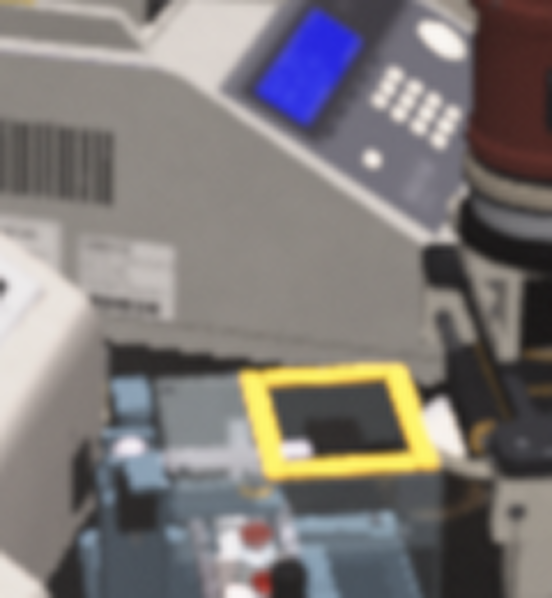

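View pics/top_h.png

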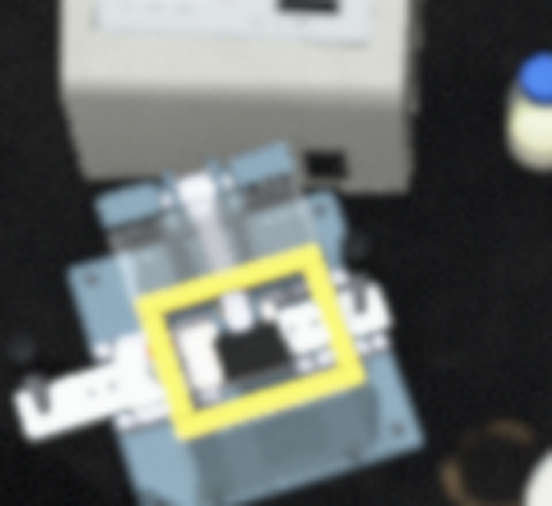

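```bash
python3 -c "
from workcell import env
print(env.sign_off())"
```

```text
the job is handed in; nothing more can be done
None
```

The raised stopper has been pressed home and the job is handed in. It reports no verdict; the clock read about 12.5 s at hand-in, against the 48 s limit.

- **Which vial:** in the top view, the line between the two red stoppers put the -y one about 8 mm higher, so I took that as the raised vial.
- **Shuttle:** I pushed the right knob towards +y with the closed fingertips. At the stop the force rose from about 2 N to 10 N with no further movement.
- **Lever:** I went down through the window onto the paddle until the tip was about 98.6 mm above the bench, roughly the expected end of travel. I held it there for about 1.3 s at around 30 N, then went straight up and parked clear.

**Last checks:** the pictures show the lever back up, the shuttle still at its stop, and no sign of a disturbed vial. The stopper under the ram sits about 1.7 px (at least 5 mm) lower than before. It was partly hidden by the ram beforehand, so I judge it fully home mainly from the lever reaching its stop. The force readings never suggested contact with the guard, and I did not see anything else on the bench move, though I did not re-measure the other items.

**Disagreement:** the two cameras differed by 2 mm in x and 4 mm in y on the window's position. I used a value between them, and the window clearance covered the difference.

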